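Set a bar against the flip stop of the marking-off jig

ROBOT

A 6-joint arm with a two-finger parallel gripper is mounted at the origin on the work surface. World frame = base frame: x ahead of the robot, y to its left, z up, the work surface at z = 0. Lengths are in mm, angles in rad, forces in N, time in s.
With the tool pointing down it reaches from about 400 to 925 mm from the base axis. Payload 12.5 kg.
Tool frame: the origin (TCP) lies where the fingers leave the gripper's body, on its centre line; the fingertips stand 78 mm ahead of it and the grasp point (between the pads) lies 59 mm ahead of it (env.tip_extent is the distance from the TCP to the fingertips, in mm); z points along the fingers, y is the direction in which the jaws open and shut (so a half turn about z gives the same grasp; the last joint's range is limited). The gripper opens to 95 mm and grips with 3 to 60 N. Pads are 20 mm wide; open, the fingers measure 119 mm over their backs; the gripper's body (75 mm by 180 mm) begins 59 mm behind the grasp point.
Start: joints at [-1.292, 0.491, 1.559, -0, 1.092, -0.106], TCP at [234.63, -579.298, 292.261] pointing down, gripper open.
Joint ranges: [-3.1, 3.1], [-0.84, 2.19], [0.05, 2.79], [-1.13, 4.28], [0.06, 2.93], [-2.69, 2.69]. Speed limits (rad/s): [2.22, 2.22, 2.79, 3.14, 3.14, 3.14].

INTERFACE

Orientations are given as [roll, pitch, yaw] about the fixed x, y, z axes, in that order (R = Rz(yaw) Ry(pitch) Rx(roll)).
In Python, from cell import env gives the robot as it stands. The module is installed in compiled form; this text tells all that it offers.
- The arm moves only by the tool play_rows, never from a script. Its argument "targets" is a list of rows, each an object with "linear": the shift along the tool's x, y, z in mm, a list of three; "turn": the turn about the tool's z in rad. A call has 1 to 20 rows; each row is the pose to reach, as a shift and turn from the pose commanded when the call began, along the tool's axes at that moment; what a row does not reach only later rows make up. A row lasts 1/8 s, in which the tool goes at most 62.5 mm and 10.7 degrees, less where a joint would pass 70% of its speed; a pose out of reach is approached as far as the arm can. A call with a gripper value outside its range is refused whole. "hand" is the finger opening in mm, from 0 to 95.1, set as the call begins (left out, the last holds). The fingers move at their own pace and stop on an object; the grip force is fixed at half the most. Time passes only in rows, so rows that repeat a pose let the fingers close. It gives the time, the measured TCP pose, the force and the opening at its end, in the units of the state.
- env.state(): the state, without advancing time (a new reading comes with each control period).
- env.read_camera(name): name is "side" or "top" or "wrist"; returns (picture, depth): 384x512x3 uint8, red, green, blue; 384x512 float32, mm along the optical axis (not along the pixel's ray), 0 where there is no reading.
- env.camera_params(name): a dict with "fx", "fy", "cx", "cy" (pixels), "R" (3x3) and "t" (3): a world point X has camera coordinates R X + t. Camera axes: x right, y down, z forward; pixel columns grow to the right and rows downward; lengths in mm; the calibration is good to about 2 mm. The wrist camera is an equidistant fisheye: a pixel r from the principal point sees the ray r / f radians off the axis. A picture is of the moment at which its call begins: read the wrist's pose just before it. camera_params takes no time and is no camera call; for the wrist camera it gives the pose at the moment of the call.
- env.job_done(): hands the job in, once; it reports no verdict.
The state is a dict: "t": time; "joints": joint angles; "qvel": joint speeds; "tau": joint torques, N m; "eef_pos": TCP position; "tcp_rot": TCP orientation; "ft_force": force on the tool from outside, world axes, zero at the start; "moment": the same for the moment, N m; "opening": opening from 0.0 (shut) to 1.0 (fully open).
Only numpy, scipy, OpenCV 4.12 (cv2) and the standard library are available. Lean on these libraries where they do the work, as an engineer would, in place of code of your own. Each camera call takes 0.05 s, during which the arm holds its last target.

TASK

Flip the stop nearer to the steel bar fully down into the path of the bar without forcing it, leaving the other stop up. Then push the bar flush against the fence and along it onto the lowered stop until its sprung tip is clearly pressed in, but gently, never pressing it on the stop with more than 12 N, and let go so that the bar stays there resting on the sprung tip. Leave everything else on the bench where it is.

Things in the scene. Friction and masses are not known exactly. Their poses are not given: they have to be found in the camera images.
- jig: Fixed aluminium marking-off jig across the bench, yaw up to 0.2 rad either way. Origin on the bench top; x square to the fence, away from the robot; y along the fence. Bed: plate 10 mm thick, x -70 to +60, y -255 to +225 mm. Flip stops are hinged on the fence at y +70 (near_stop) and +190 mm (far_stop).
- fence (a point): Top edge of the fence's face, at y = 0 of the jig. The fence is a straight rail on the bed along its full length; its face towards the robot lies at jig x +20 mm, it is 20 mm thick and its top is 40 mm above the bench.
- near_stop: Steel flip stop nearer the bar. Origin on its hinge (jig x +35, y +70, z +52 mm; axis along jig y). Own z runs along its arm, 20 wide x 8 thick, 80 mm long. It starts upright, leaning 0.05-0.35 rad back from the robot, and swings over the fence towards the robot; fully down the arm is level (own z = jig -x) on a solid stop. Stiff hinge (0.22 N m friction) that stays where left.
- stop_tab (a point): Back of near_stop's bare end tab, 68 mm from the hinge, 4 mm off the arm's middle; this face looks away from the robot when up, and is the top, 56 mm above the bench, when down. Pushing it over here takes 3 to 4 N.
- stop_screw (a point): Middle of the plate under near_stop's arm (8 mm thick along y, 18-52 mm from the hinge, reaching 38 mm to own -x), which when down bars the bed. Here a screw runs through it, level with the bar's middle, with a sprung 14 mm tip facing jig -y. Tip face 24 to 48 mm from this point towards -y: its setting is not measured. It gives from 1 N, plus 2 N per mm, for 2.5 mm, then is solid.
- far_stop: The other flip stop, alike, at y +190 mm in the jig. Stands up and stays up (leaning at most 0.35 rad).
- bar: Loose steel flat bar, 40 mm (x) by 120 mm (y) by 20 mm high, about 0.75 kg (varies some 15%), origin at the centre of its underside. Lies on the jig's bed at the -y end, long side roughly along the fence but 5 to 20 mm off it and askew up to 0.12 rad. Flush with the fence its origin lies at x = 0 in the jig. It drags on the bed with some 3 to 6 N of friction (varies).
- offcut: Bystander: short steel offcut 38 x 36 x 20 mm on the bed between the two stops; origin under its centre.
- tape: Bystander: paper tape roll, 90 mm across, 24 mm high, on the bench on the robot's side of the jig.
- filter: Bystander: black oil filter, 76 mm across, 85 mm high.
- carton: Bystander: cardboard carton 70 x 90 x 50 mm.
- wrench: Bystander: steel wrench lying on the bench on the robot's side of the jig.
- tin: Bystander: tin 64 mm across, 80 mm high.
- whitebox: Bystander: white carton 60 x 110 x 45 mm.

How it is judged:
By the outcome, as a careful person would: the job done as asked, in the order asked, and still so for the second after the job is handed in, with the robot touching nothing.
It also fails if it takes over 72 s, if anything falls off the work surface, if the arm or the gripper's body presses on something with over 40 N, if the wrist force passes 120 N, or if a joint passes its speed limit or range.

## Working session

There is one attempt and no reset: what is moved stays moved. The work goes in short steps, Python scripts to look and compute and a tool call to move; the robot and the scene stay as the last step left them, time stands still between calls to the robot, and variables do not carry over. Pictures are saved under pics/ and viewed, and the job is handed in when it is done.

Besides the shell and the picture viewer there is one more tool, called after "Request:" as name([rows], argument=value, ...), one row to a line, values as JSON. play_rows: Moves the arm, as the interface text tells. Its arguments: {"type":"object","properties":{"targets":{"type":"array","items":{"type":"object","properties":{"linear":{"type":"array","items":{"type":"number"}},"turn":{"type":"number"}}}},"hand":{"type":"number"}},"required":["targets"]}

```bash
mkdir -p pics; cat > h.py <<'E'
import numpy as np, cv2
from cell import env
def snap(n,name):
    P=env.camera_params(n); p,d=env.read_camera(n)
    cv2.imwrite(f'pics/{name}.png',cv2.cvtColor(p,cv2.COLOR_RGB2BGR)); np.savez(f'pics/{name}.npz',p=p,d=d,**{k:np.array(v) for k,v in P.items()})
    return p,d,P
def load(name): return np.load(f'pics/{name}.npz')
def pt(L,u,v,z=None):
    # depth based or plane z
    d=L['d'];R=L['R'];t=L['t']
    ray=np.array([(u-L['cx'])/L['fx'],(v-L['cy'])/L['fy'],1.])
    if z is None: return R.T@(ray*d[int(round(v)),int(round(u))]-t)
    c=-R.T@t; r=R.T@ray
    return c+r*(z-c[2])/r[2]
E
python3 - <<'E'
from h import *
for n in('top','side'):
    p,d,P=snap(n,n+'0'); print(n,P['fx'],P['cx'],P['cy'],np.round(P['R'],3).tolist(),-P['R'].T@P['t'])
    cv2.imwrite(f'pics/{n}0b.png',cv2.resize(cv2.cvtColor(p,cv2.COLOR_RGB2BGR),(800,600),interpolation=cv2.INTER_CUBIC))
print(env.state(), env.tip_extent)
E
```

```text
top 426.79244276885004 254.57002125007915 189.16015014019467 [[-0.024, -0.999, 0.022], [-0.988, 0.02, -0.156], [0.155, -0.026, -0.988]] [ 337.44883669   24.74786255 1290.34621332]
side 401.180888759544 250.9747818008769 185.36037138847948 [[-0.987, -0.162, -0.011], [-0.121, 0.781, -0.612], [0.108, -0.603, -0.791]] [ 362.70780637  853.95378328 1203.68731394]
{'t': 0.1, 'joints': array([-1.29162838e+00,  4.91511677e-01,  1.55937310e+00,  1.66295010e-05,
        1.09169479e+00, -1.05615376e-01]), 'qvel': array([-8.83080652e-05, -4.83885682e-05, -2.84580483e-03, -6.79387896e-04,
       -1.29140608e-05, -1.25878032e-03]), 'tau': array([ 3.15989368e-03, -6.13625836e+01, -2.58605254e+01,  6.94503752e-02,
        4.70270275e-02, -6.52371750e-05]), 'eef_pos': array([ 234.57801049, -579.1691174 ,  291.71774933]), 'tcp_rot': array([-3.14061279e+00, -1.18706938e-04,  3.84775588e-01]), 'ft_force': array([ 0.35244166, -0.16158637,  0.40348246]), 'moment': array([-0.01519469, -0.00677749, -0.01604636]), 'opening': 0.9983184003913435} 77.60000000000001
```

View pics/top0b.png

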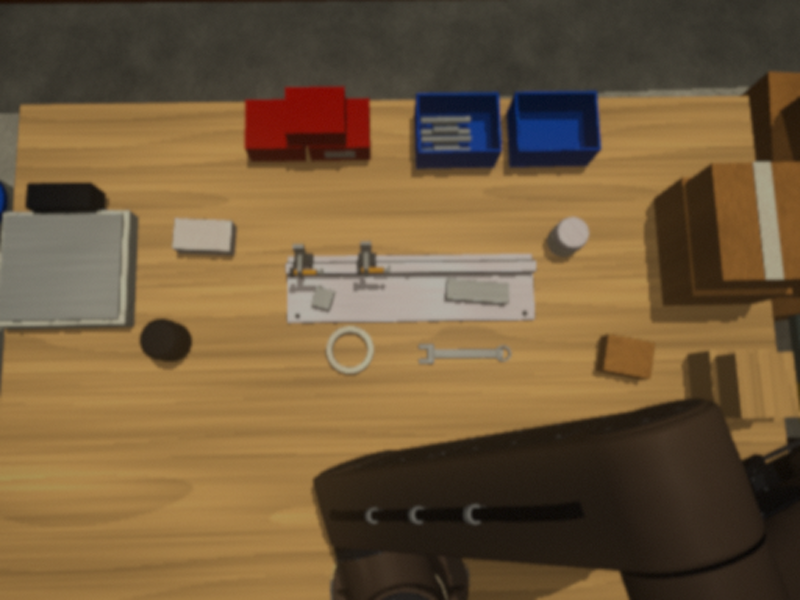

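View pics/side0b.png

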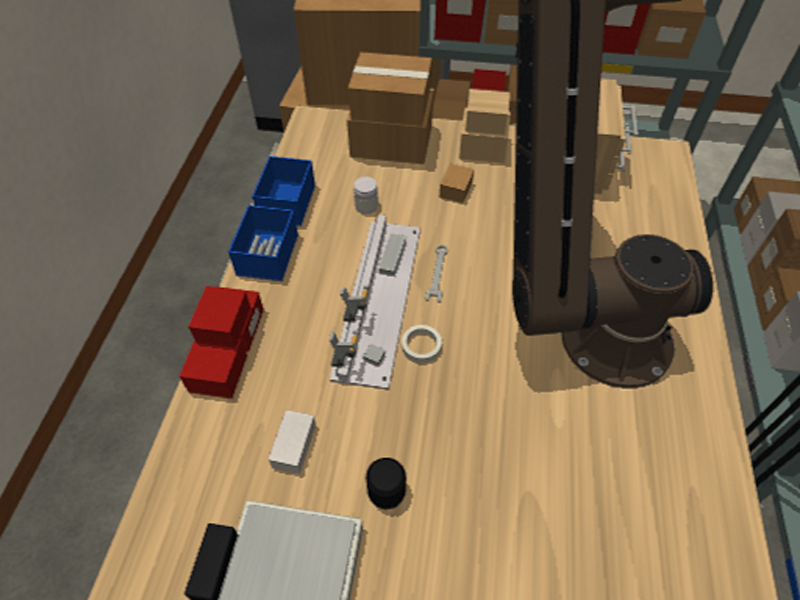

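The top view shows the jig at about (285–535, 250–322), the bar at (477,291), the near stop at (368,258), the far stop at (303,260) and the offcut at (322,299). I'll enlarge that area.

```bash
python3 - <<'E'
from h import *
L=load('top0')
im=cv2.imread('pics/top0.png'); c=im[150:215,175:350]; cv2.imwrite('pics/top0c.png',cv2.resize(c,None,fx=4.5,fy=4.5,interpolation=cv2.INTER_CUBIC))
L=load('side0')
im=cv2.imread('pics/side0.png'); c=im[130:255,205:275]; cv2.imwrite('pics/side0c.png',cv2.resize(c,None,fx=4.7,fy=4.7,interpolation=cv2.INTER_CUBIC))
E
```

```text
(no output)
```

View pics/top0c.png

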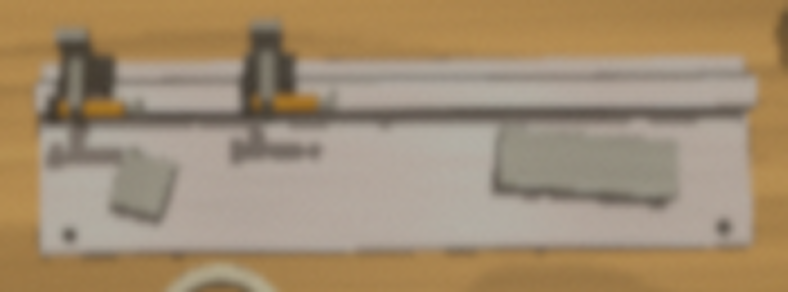

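View pics/side0c.png

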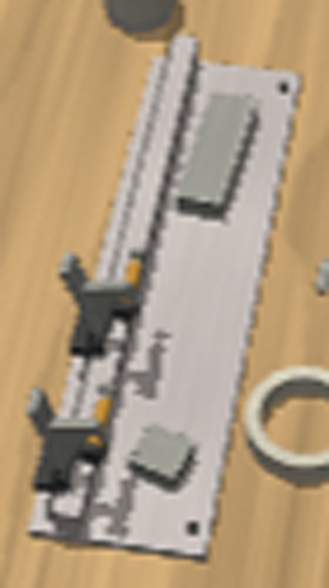

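```bash
python3 - <<'E'
from h import *
L=load('top0')
f=lambda x,y,z:np.round(pt(L,175+(x+.5)/4.5-.5,150+(y+.5)/4.5-.5,z),1)
for n,x,y,z in [('FL',42,253,10),('FR',750,243,10),('BR',745,58,10),('fenceTopL',40,85,40),('fenceTopfrontR',752,106,40),('fencetopfrontL',40,120,40),
 ('b1',500,130,30),('b2',678,140,30),('b3',675,202,30),('b4',495,190,30)]: print(n,f(x,y,z))
f2=lambda x,y:np.round(pt(L,175+(x+.5)/4.5-.5,150+(y+.5)/4.5-.5),1)
for a in [(400,180),(600,100),(590,165),(265,30),(145,190),(600,230)]: print(a,f2(*a))
L=load('side0')
g=lambda x,y,z:np.round(pt(L,205+(x+.5)/4.7-.5,130+(y+.5)/4.7-.5,z),1)
for n,x,y,z in [('FL',207,557,10),('FR',299,75,10),('BL',30,535,10),('b4',228,214,30),('b1',182,198,30),('b2',222,93,30),('b3',258,102,30)]: print(n,g(x,y,z))
E
```

```text
FL [492.3 205.2  10. ]
FR [ 489.  -270.6   10. ]
BR [ 616.5 -274.3   10. ]
fenceTopL [600.6 202.5  40. ]
fenceTopfrontR [ 577.2 -270.1   40. ]
fencetopfrontL [577.1 202.5  40. ]
b1 [ 566.2 -102.4   30. ]
b2 [ 557.  -221.5   30. ]
b3 [ 515.2 -217.4   30. ]
b4 [525.7 -97.6  30. ]
(400, 180) [537.  -35.6   9.1]
(600, 100) [ 583.5 -168.9   39.1]
(590, 165) [ 541.1 -161.5   31. ]
(265, 30) [614.6  51.2 126.5]
(145, 190) [530.5 134.6  29.5]
(600, 230) [ 500.  -169.5    9.8]
FL [490.4 208.3  10. ]
FR [ 489.7 -268.8   10. ]
BL [619.4 210.6  10. ]
b4 [523.1 -89.9  30. ]
b1 [ 562.5 -100.7   30. ]
b2 [ 549.  -219.5   30. ]
b3 [ 517.4 -213.9   30. ]
```

```bash
python3 - <<'E'
from h import *
L=load('top0')
for u,v in [(660,230),(690,180),(740,230),(690,380),(750,385),(625,350),(568,230),(640,300)]:
    print((u,v),np.round(pt(L,u*.64,v*.64),0))
p,d,P=snap('wrist','w0'); print(P['fx'],P['cx'],P['cy'],np.round(P['R'],3).tolist(),-P['R'].T@P['t'])
E
```

```text
(660, 230) [ 659. -531.   17.]
(690, 180) [ 715. -534.  154.]
(740, 230) [ 603. -572.  229.]
(690, 380) [ 363. -569.    5.]
(750, 385) [ 349. -602.  156.]
(625, 350) [ 421. -432.   47.]
(568, 230) [ 646. -329.   80.]
(640, 300) [ 523. -490.   -8.]
297.3186396354542 254.8715152728704 192.29154666063863 [[0.376, -0.927, -0.0], [-0.896, -0.364, 0.254], [-0.235, -0.095, -0.967]] [ 300.61472079 -552.08351689  385.31541901]
```

View pics/w0.png

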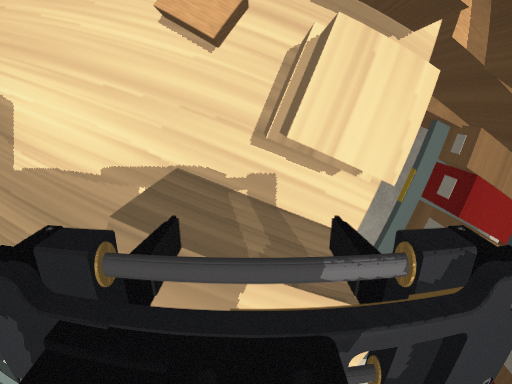

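The wrist view shows only the crate and the gripper. I'll move over the jig and look from there.

Request:
play_rows([
  {"linear": [20, -15, 2], "turn": -0.05},
  {"linear": [60, -46, 5], "turn": -0.15},
  {"linear": [105, -80, 9], "turn": -0.27},
  {"linear": [150, -115, 13], "turn": -0.39},
  {"linear": [195, -150, 17], "turn": -0.51},
  {"linear": [240, -184, 21], "turn": -0.63},
  {"linear": [285, -219, 25], "turn": -0.75},
  {"linear": [330, -254, 29], "turn": -0.87},
  {"linear": [375, -289, 33], "turn": -0.99},
  {"linear": [420, -323, 37], "turn": -1.1},
  {"linear": [455, -350, 40], "turn": -1.17},
  {"linear": [477, -367, 42], "turn": -1.186},
  {"linear": [477, -367, 42], "turn": -1.186},
  {"linear": [477, -367, 42], "turn": -1.186},
], hand=0)

```text
t: 1.9
eef_pos: [538.7, -60.5, 250.1]
tcp_rot: [-3.141, 0.0, 1.571]
ft_force: [0.1, -0.2, 0.5]
opening: 0.003
```

```bash
python3 - <<'E'
from h import *
p,d,P=snap('wrist','w1'); print(np.round(-P['R'].T@P['t'],1)); s=env.state(); print({k:np.round(s[k],3) for k in s})
cv2.imwrite('pics/w1b.png',cv2.resize(cv2.imread('pics/w1.png'),(800,600),interpolation=cv2.INTER_CUBIC))
E
```

```text
[538.8  11.1 343.7]
{'t': np.float64(1.95), 'joints': array([-0.234,  0.423,  1.812, -0.   ,  0.907, -0.233]), 'qvel': array([-0.008, -0.004, -0.002,  0.   , -0.   ,  0.003]), 'tau': array([ 7.7700e-01, -5.2826e+01, -2.2280e+01,  7.2000e-02,  5.3000e-02,
       -1.0000e-03]), 'eef_pos': array([538.595, -60.798, 250.211]), 'tcp_rot': array([-3.141,  0.   ,  1.57 ]), 'ft_force': array([-0.537,  0.587,  0.068]), 'moment': array([ 0.04 , -0.082, -0.019]), 'opening': np.float64(0.004)}
```

View pics/w1b.png

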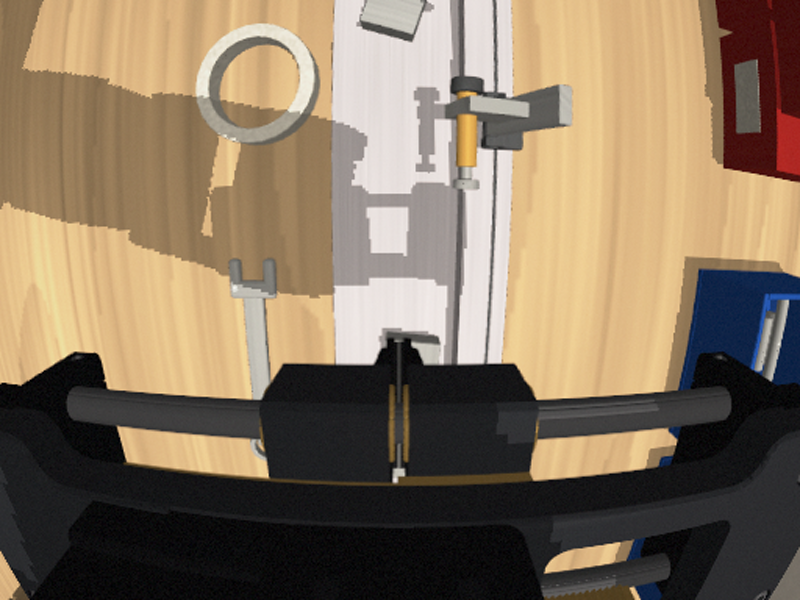

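Clear view: the stop's arm end is at (565,105), the screw tip at (466,184) and the fence's dark face line at column 458.

```bash
cat >> h.py <<'E'
def wray(L,u,v):
    a=(u-L['cx'])/L['fx'];b=(v-L['cy'])/L['fy'];r=np.hypot(a,b)
    return np.array([a/r*np.sin(r),b/r*np.sin(r),np.cos(r)]) if r>1e-9 else np.array([0,0,1.])
def wpt(L,u,v,z=None):
    R=L['R'];t=L['t'];q=wray(L,u,v)
    if z is None: return R.T@(q/q[2]*L['d'][int(round(v)),int(round(u))]-t)
    c=-R.T@t;r=R.T@q
    return c+r*(z-c[2])/r[2]
E
python3 - <<'E'
from h import *
L=load('w1'); k=.64
f=lambda x,y,z=None:np.round(wpt(L,(x+.5)*k-.5,(y+.5)*k-.5,z),1)
for n,x,y,z in [('bedfront',333,60,10),('bedfront',333,180,10),('bedfront',334,350,10),('bedback',511,190,10),('bedback',499,350,10)]:print(n,f(x,y,z))
for n,x,y in [('fencetop',475,220),('fencetop',470,330),('bed',400,150),('armend',565,100),('armend',565,118),('armface',500,110),('tip',466,184),('tipbase',466,172),('orange',466,130),('plate',466,108),('offcut',393,15),('near fence back',485,240),('knob',466,84)]: print(n,f(x,y))
im=cv2.imread('pics/w1.png'); cv2.imwrite('pics/w1c.png',cv2.resize(im[35:130,255:380],None,fx=6,fy=6,interpolation=cv2.INTER_CUBIC))
E
```

```text
bedfront [491.8 101.4  10. ]
bedfront [491.9  12.5  10. ]
bedfront [ 489. -116.   10.]
bedback [620.3   6.4  10. ]
bedback [ 617.1 -116.3   10. ]
fencetop [589.1 -13.8  40.1]
fencetop [588.3 -89.6  40.4]
bed [539.7  33.6  10.4]
armend [617.5  53.1 129.7]
armend [617.2  44.1 130.3]
armface [590.2  49.2 107.8]
tip [573.6  10.1 102.7]
tipbase [574.   16.5  99.1]
orange [573.7  38.7 100.6]
plate [572.4  49.  109.5]
offcut [534.9 128.2  30.5]
near fence back [595.9 -26.8  41.6]
knob [573.2  62.8 104.2]
```

View pics/w1c.png

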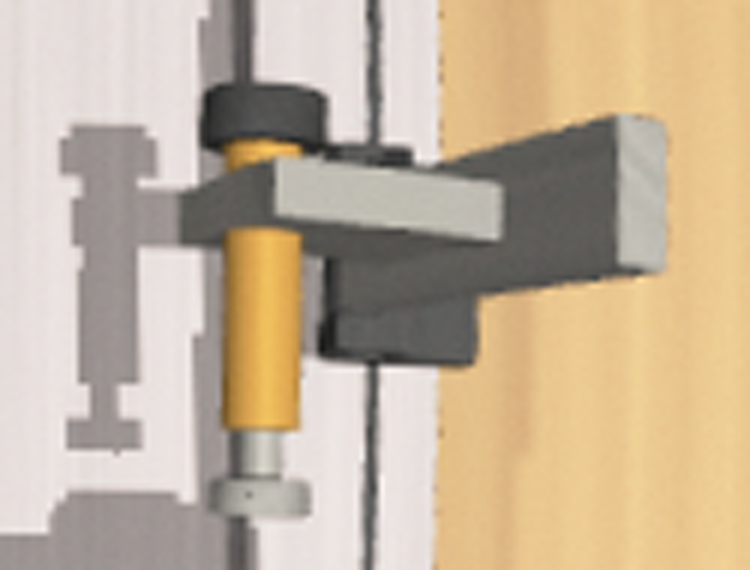

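```bash
python3 - <<'E'
from h import *
L=load('w1')
f=lambda x,y,z=None:np.round(wpt(L,(x+.5)/6-.5+255,(y+.5)/6-.5+35,z),1)
for x,y in [(615,118),(662,125),(665,270),(617,270)]: print('armend z129',f(x,y,129))
for x,y in [(205,490),(308,490),(260,518),(260,510),(230,430),(298,430)]: print('tip',f(x,y,103), f(x,y))
for x,y in [(275,165),(500,185),(275,225),(500,240)]: print('plate',f(x,y,109))
d=L['d']
# fence top edge along rows: height profile
for v in (150,180,205):
    row=[(u,*np.round(wpt(L,u,v),1)) for u in range(284,300)]
    print(v,[(r[0],r[1],r[3]) for r in row], row[0][2])
E
```

```text
armend z129 [614.4  60.4 129. ]
armend z129 [620.7  60.1 129. ]
armend z129 [620.9  41.4 129. ]
armend z129 [614.5  40.8 129. ]
tip [566.  11. 103.] [566.9  11.   94.2]
tip [580.   11.4 103. ] [580.8  11.4  98.4]
tip [573.5   7.4 103. ] [582.3   6.5  42.1]
tip [573.5   8.5 103. ] [573.7   8.5 101.2]
tip [569.3  19.2 103. ] [569.7  19.4  99.6]
tip [578.5  19.5 103. ] [579.5  19.7  97.1]
plate [574.3  54.8 109. ]
plate [604.9  54.  109. ]
plate [574.3  46.6 109. ]
plate [604.8  46.4 109. ]
150 [(284, np.float64(571.5), np.float64(11.1)), (285, np.float64(572.6), np.float64(11.6)), (286, np.float64(573.8), np.float64(10.7)), (287, np.float64(574.9), np.float64(10.9)), (288, np.float64(576.1), np.float64(10.6)), (289, np.float64(577.2), np.float64(10.9)), (290, np.float64(578.4), np.float64(10.4)), (291, np.float64(579.5), np.float64(10.5)), (292, np.float64(580.2), np.float64(14.1)), (293, np.float64(580.2), np.float64(22.7)), (294, np.float64(580.5), np.float64(29.2)), (295, np.float64(580.4), np.float64(37.9)), (296, np.float64(581.0), np.float64(41.0)), (297, np.float64(582.0), np.fl
[... 836 characters left out ...]
.float64(573.1), np.float64(9.9)), (285, np.float64(574.0), np.float64(12.3)), (286, np.float64(575.3), np.float64(11.3)), (287, np.float64(576.6), np.float64(10.8)), (288, np.float64(577.8), np.float64(10.0)), (289, np.float64(578.9), np.float64(11.4)), (290, np.float64(579.5), np.float64(16.1)), (291, np.float64(579.6), np.float64(23.9)), (292, np.float64(579.5), np.float64(33.4)), (293, np.float64(579.6), np.float64(41.1)), (294, np.float64(580.7), np.float64(41.0)), (295, np.float64(581.8), np.float64(41.1)), (296, np.float64(582.9), np.float64(40.6)), (297, np.float64(583.9), np.float64(41.0)), (298, np.float64(585.2), np.float64(40.2)), (299, np.float64(586.2), np.float64(40.5))] -92.2
```

Request:
play_rows([
  {"linear": [20, 20, 0], "turn": 0},
  {"linear": [55, 52, 0], "turn": 0},
  {"linear": [90, 84, 0], "turn": 0},
  {"linear": [108, 100, 0], "turn": 0},
  {"linear": [111, 103, 10], "turn": 0},
  {"linear": [111, 103, 32], "turn": 0},
  {"linear": [111, 103, 50], "turn": 0},
  {"linear": [111, 103, 54], "turn": 0},
  {"linear": [111, 103, 54], "turn": 0},
])

```text
t: 3.08
eef_pos: [642.0, 50.4, 196.3]
tcp_rot: [-3.141, 0.0, 1.57]
ft_force: [0.2, 0.1, -0.6]
opening: 0.003
```

```bash
python3 - <<'E'
from h import *
p,d,P=snap('wrist','w2'); s=env.state(); print({k:np.round(s[k],2) for k in ('t','eef_pos','ft_force')})
cv2.imwrite('pics/w2b.png',cv2.resize(cv2.imread('pics/w2.png'),(800,600),interpolation=cv2.INTER_CUBIC))
E
```

```text
{'t': np.float64(3.12), 'eef_pos': array([642.1 ,  50.57, 196.68]), 'ft_force': array([-0.63,  0.44, -0.1 ])}
```

View pics/w2b.png

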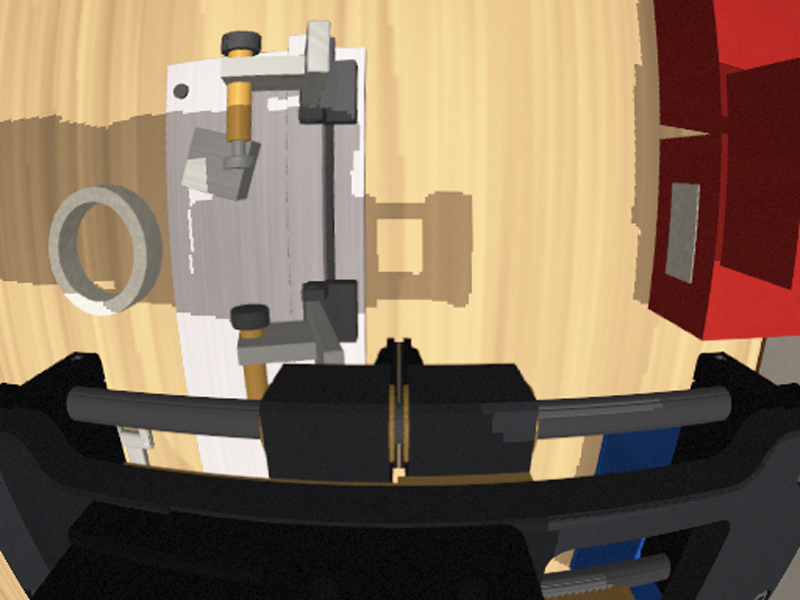

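The closed fingertips at (398,350) are just behind the near stop's arm at (330,340). Next I push it over to about mid-swing.

Request:
play_rows([
  {"linear": [0, -5, 0], "turn": 0},
  {"linear": [0, -9, 0], "turn": 0},
  {"linear": [0, -14, 0], "turn": 0},
  {"linear": [0, -19, 0], "turn": 0},
  {"linear": [0, -25, 0], "turn": 0},
  {"linear": [0, -31, 0], "turn": 0},
  {"linear": [0, -37, 0], "turn": 0},
  {"linear": [0, -43, 0], "turn": 0},
  {"linear": [0, -49, 0], "turn": 0},
  {"linear": [0, -55, 0], "turn": 0},
  {"linear": [0, -60, 0], "turn": 0},
  {"linear": [0, -65, 1], "turn": 0},
  {"linear": [0, -65, 1], "turn": 0},
])

```text
t: 4.75
eef_pos: [576.3, 50.9, 194.8]
tcp_rot: [-3.14, 0.0, 1.571]
ft_force: [0.5, 0.8, 0.8]
opening: 0.001
```

```bash
python3 - <<'E'
from h import *
p,d,P=snap('wrist','w3'); s=env.state(); print({k:np.round(s[k],2) for k in ('t','eef_pos','ft_force')})
cv2.imwrite('pics/w3b.png',cv2.resize(cv2.imread('pics/w3.png'),(800,600),interpolation=cv2.INTER_CUBIC))
E
```

```text
{'t': np.float64(4.8), 'eef_pos': array([576.51,  50.9 , 194.89]), 'ft_force': array([-0.81, -0.32, -0.03])}
```

View pics/w3b.png

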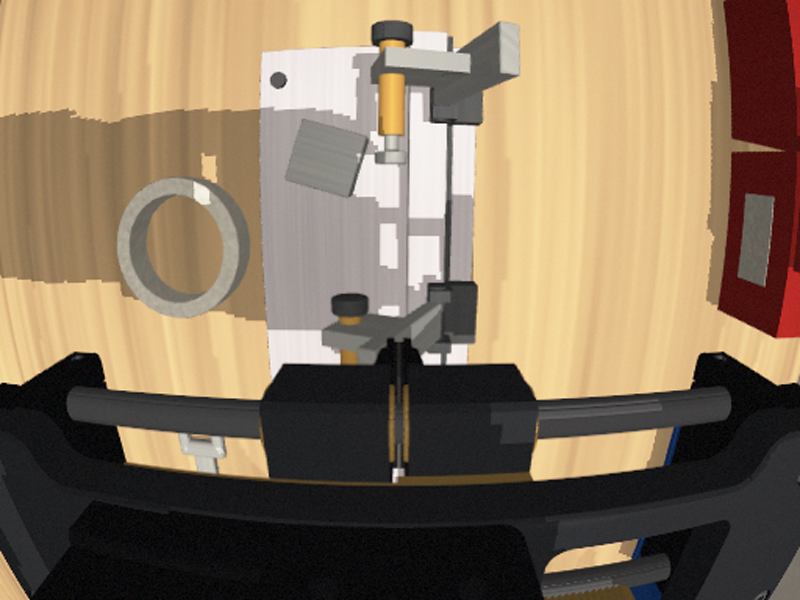

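The stop is past vertical and following the finger. I continue along the arc, stopping short of the end.

Request:
play_rows([
  {"linear": [0, -4, 2], "turn": 0},
  {"linear": [0, -8, 4.5], "turn": 0},
  {"linear": [0, -12.3, 7.5], "turn": 0},
  {"linear": [0, -16, 10.5], "turn": 0},
  {"linear": [0, -19.5, 14], "turn": 0},
  {"linear": [0, -23, 17.5], "turn": 0},
  {"linear": [0, -26, 21], "turn": 0},
  {"linear": [0, -29, 25], "turn": 0},
  {"linear": [0, -31.5, 29], "turn": 0},
  {"linear": [0, -33.5, 33], "turn": 0},
  {"linear": [0, -35.5, 37.5], "turn": 0},
  {"linear": [0, -37.3, 42], "turn": 0},
  {"linear": [0, -38.5, 46], "turn": 0},
  {"linear": [0, -39.5, 50], "turn": 0},
  {"linear": [0, -40.2, 54], "turn": 0},
  {"linear": [0, -40.2, 54], "turn": 0},
])

```text
t: 6.8
eef_pos: [536.8, 50.9, 140.8]
tcp_rot: [-3.141, 0.0, 1.571]
ft_force: [-0.7, -0.3, 0.4]
opening: 0.004
```

```bash
python3 - <<'E'
from h import *
p,d,P=snap('wrist','w4'); s=env.state(); print({k:np.round(s[k],2) for k in ('t','eef_pos','ft_force')})
cv2.imwrite('pics/w4b.png',cv2.resize(cv2.imread('pics/w4.png'),(800,600),interpolation=cv2.INTER_CUBIC))
E
```

```text
{'t': np.float64(6.85), 'eef_pos': array([536.93,  50.88, 141.01]), 'ft_force': array([-0.06,  0.45, -0.34])}
```

View pics/w4b.png

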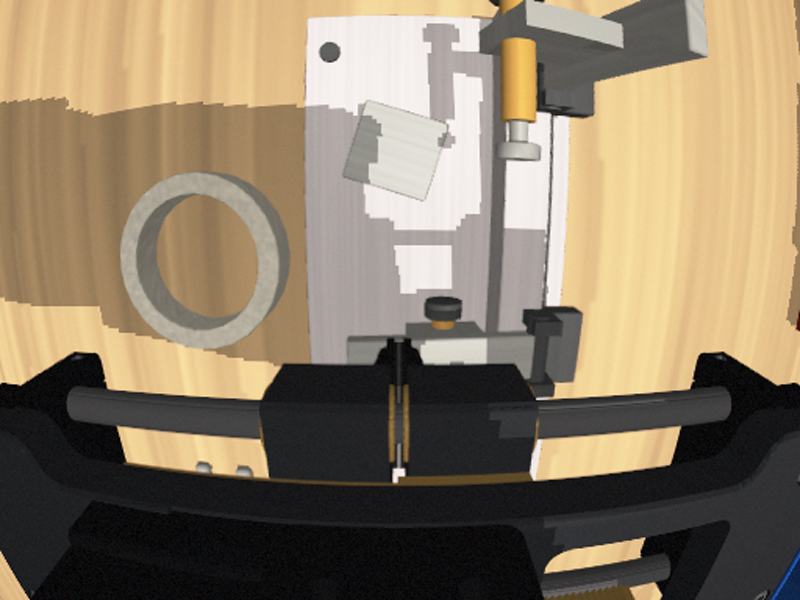

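Request:
play_rows([
  {"linear": [0, -0.3, 1.5], "turn": 0},
  {"linear": [0, -0.5, 3], "turn": 0},
  {"linear": [0, -0.7, 4.5], "turn": 0},
  {"linear": [0, -0.8, 5.5], "turn": 0},
  {"linear": [0, -0.8, 6], "turn": 0},
])

```text
t: 7.48
eef_pos: [536.2, 50.9, 135.2]
tcp_rot: [3.141, 0.0, 1.571]
ft_force: [1.6, 0.2, 1.9]
opening: 0.001
```

Request:
play_rows([
  {"linear": [0, 0, 0.5], "turn": 0},
  {"linear": [0, 0, 0.9], "turn": 0},
])

```text
t: 7.72
eef_pos: [536.1, 50.9, 134.3]
tcp_rot: [3.141, 0.0, 1.571]
ft_force: [2.3, -0.6, 2.9]
opening: 0.004
```

Request:
play_rows([
  {"linear": [0, 0, 0.4], "turn": 0},
])

```text
t: 7.85
eef_pos: [536.0, 50.9, 133.9]
tcp_rot: [3.141, 0.0, 1.571]
ft_force: [2.2, -0.5, 2.3]
opening: 0.004
```

Request:
play_rows([
  {"linear": [0, 0, 0.3], "turn": 0},
  {"linear": [0, 0, 0.3], "turn": 0},
])

```text
t: 8.1
eef_pos: [536.0, 50.9, 133.8]
tcp_rot: [3.141, 0.0, 1.571]
ft_force: [1.8, 0.1, 5.3]
opening: 0.011
```

Request:
play_rows([
  {"linear": [0, 0, 0.3], "turn": 0},
  {"linear": [0, 0, 0.3], "turn": 0},
])

```text
t: 8.35
eef_pos: [536.0, 50.9, 133.8]
tcp_rot: [3.141, 0.0, 1.571]
ft_force: [0.8, -0.6, 8.4]
opening: 0.003
```

It sits on its solid stop: the height is steady at 56 mm while the force rises. I lift off and view the bar and the lowered stop.

Request:
play_rows([
  {"linear": [0, 0, -5], "turn": 0},
  {"linear": [0, 0, -30], "turn": 0},
  {"linear": [-10, 0, -70], "turn": 0},
  {"linear": [-50, 2, -90], "turn": 0},
  {"linear": [-100, 4, -96], "turn": 0},
  {"linear": [-155, 5, -96], "turn": 0},
  {"linear": [-210, 6, -96], "turn": 0},
  {"linear": [-265, 7, -96], "turn": 0},
  {"linear": [-315, 8, -96], "turn": 0},
  {"linear": [-338, 9, -96], "turn": 0},
  {"linear": [-341, 9, -96], "turn": 0},
  {"linear": [-341, 9, -96], "turn": 0},
])

```text
t: 9.85
eef_pos: [544.9, -288.8, 229.2]
tcp_rot: [-3.141, -0.001, 1.571]
ft_force: [0.4, 0.2, -0.0]
opening: 0.006
```

```bash
python3 - <<'E'
from h import *
p,d,P=snap('wrist','w5'); s=env.state(); print({k:np.round(s[k],2) for k in ('t','eef_pos','ft_force')})
cv2.imwrite('pics/w5b.png',cv2.resize(cv2.imread('pics/w5.png'),(800,600),interpolation=cv2.INTER_CUBIC))
E
```

```text
{'t': np.float64(9.9), 'eef_pos': array([ 545.04, -288.57,  229.31]), 'ft_force': array([0.58, 0.25, 0.31])}
```

View pics/w5b.png

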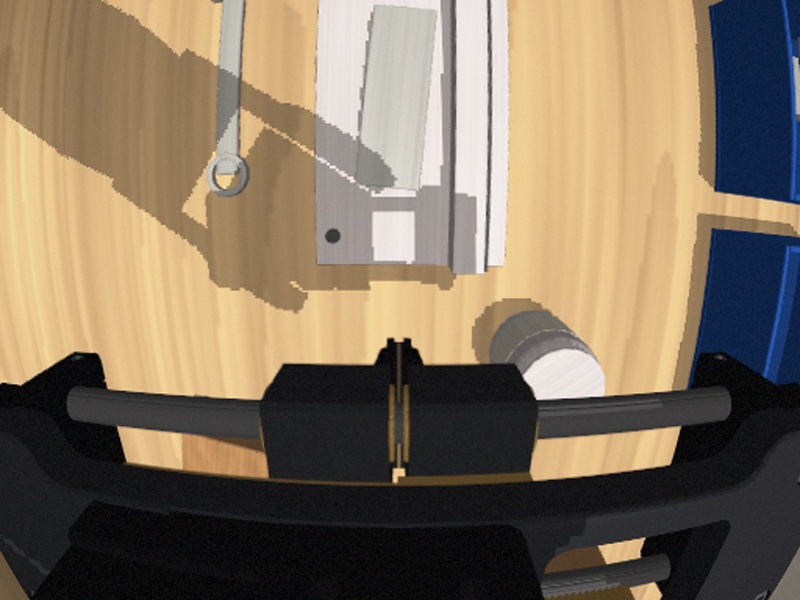

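The bar's corners are at about (375,5), (437,8), (418,188) and (358,183), and the fence edge runs at columns 444–455.

```bash
python3 - <<'E'
from h import *
L=load('w5'); k=.64
f=lambda x,y,z=None:np.round(wpt(L,(x+.5)*k-.5,(y+.5)*k-.5,z),1)
for x,y in [(375,5),(437,8),(418,188),(358,183)]: print('bar',f(x,y,30))
for x,y in [(317,60),(317,260)]: print('front',f(x,y,10))
print('FR',f(317,263,10),'BR',f(505,265,10),'tin',f(565,380),f(228,175))
for v in (20,60,100,130,160):
    row=[wpt(L,u,v) for u in range(270,310)]
    m=[r for r in row if 16<r[2]<36]; print(v,np.round(np.mean(m,0),1))
E
```

```text
bar [ 529.8 -100.1   30. ]
bar [ 569.1 -102.    30. ]
bar [ 557.  -221.2   30. ]
bar [ 519.5 -218.    30. ]
front [ 489.8 -131.8   10. ]
front [ 488.8 -270.4   10. ]
FR [ 488.7 -272.5   10. ] BR [ 619.  -273.5   10. ] tin [ 644.5 -329.5   80.8] [ 422.8 -208.8    1.1]
20 [ 566.3 -118.8   29.8]
60 [ 568.8 -160.9   29.1]
100 [ 578.6 -200.8   25.4]
130 [ 578.8 -230.9   26.9]
160 [ 578.1 -261.5   24.5]
```

Request:
play_rows([
  {"linear": [8, -3, 0], "turn": 0.1},
  {"linear": [25, -9, 0], "turn": 0.27},
  {"linear": [42, -15, 0], "turn": 0.45},
  {"linear": [59, -20, 0], "turn": 0.63},
  {"linear": [76, -26, 0], "turn": 0.81},
  {"linear": [93, -32, 5], "turn": 0.99},
  {"linear": [108, -38, 15], "turn": 1.17},
  {"linear": [120, -42, 35], "turn": 1.34},
  {"linear": [127, -45, 60], "turn": 1.5},
  {"linear": [128.6, -45, 85], "turn": 1.58},
  {"linear": [128.6, -45, 105], "turn": 1.58},
  {"linear": [128.6, -45, 120], "turn": 1.58},
  {"linear": [128.6, -45, 130], "turn": 1.58},
  {"linear": [128.6, -45, 136], "turn": 1.58},
  {"linear": [128.6, -45, 136], "turn": 1.58},
], hand=60)

```text
t: 11.78
eef_pos: [500.0, -161.5, 93.3]
tcp_rot: [3.142, 0.0, -0.009]
ft_force: [0.2, -0.1, -0.3]
opening: 0.63
```

```bash
python3 - <<'E'
from h import *
p,d,P=snap('side','s6'); s=env.state(); print({k:np.round(s[k],3) for k in ('t','eef_pos','tcp_rot','ft_force','opening')})
p,d,P=snap('wrist','w6')
cv2.imwrite('pics/w6b.png',cv2.resize(cv2.imread('pics/w6.png'),(800,600),interpolation=cv2.INTER_CUBIC))
cv2.imwrite('pics/s6c.png',cv2.resize(cv2.imread('pics/s6.png')[100:255,180:320],None,fx=4,fy=3.8,interpolation=cv2.INTER_CUBIC))
E
```

```text
{'t': np.float64(11.825), 'eef_pos': array([ 500.092, -161.537,   93.541]), 'tcp_rot': array([ 3.141, -0.   , -0.009]), 'ft_force': array([ 0.135,  0.427, -0.357]), 'opening': np.float64(0.633)}
```

View pics/w6b.png

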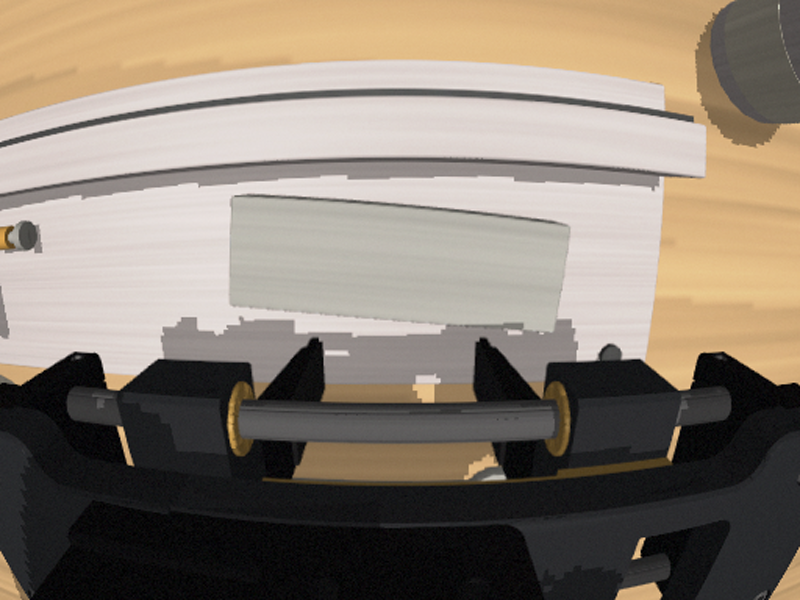

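View pics/s6c.png

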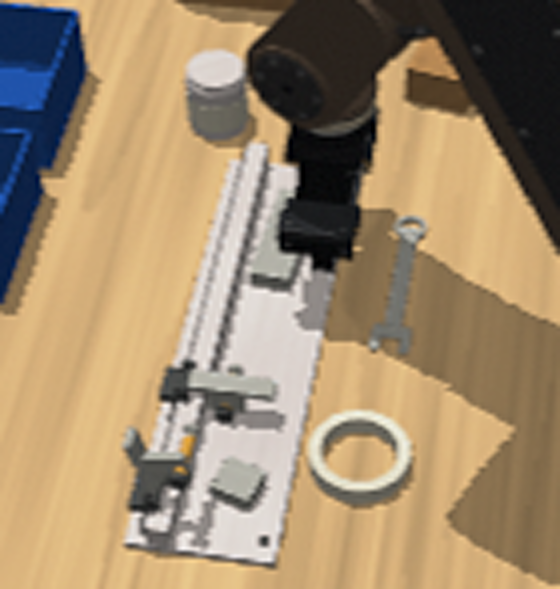

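The fingers stand in front of the bar's robot-side face, at (320,350) and (480,350). The near stop is level, and its screw tip is visible at (25,235). Now I push the bar square to the fence.

Request:
play_rows([
  {"linear": [3, 0, 0], "turn": 0},
  {"linear": [6, 0, 0], "turn": 0},
  {"linear": [8, 0, 0], "turn": 0},
  {"linear": [10, 0, 0], "turn": 0},
  {"linear": [12, 0, 0], "turn": 0},
  {"linear": [14, 0, 0], "turn": 0},
  {"linear": [16, 0, 0], "turn": 0},
  {"linear": [18, 0, 0], "turn": 0},
  {"linear": [20, 0, 0], "turn": 0},
  {"linear": [22, 0, 0], "turn": 0},
  {"linear": [24, 0, 0], "turn": 0},
  {"linear": [25.5, 0, 0], "turn": 0},
  {"linear": [26, 0, 0], "turn": 0},
])

```text
t: 13.5
eef_pos: [524.6, -161.4, 93.3]
tcp_rot: [-3.14, 0.004, -0.009]
ft_force: [-9.4, -0.1, 7.2]
opening: 0.628
```

Request:
play_rows([
  {"linear": [0.5, 0, 0], "turn": 0},
  {"linear": [1, 0, 0], "turn": 0},
])

```text
t: 13.75
eef_pos: [525.6, -161.3, 93.3]
tcp_rot: [-3.14, 0.004, -0.009]
ft_force: [-8.7, 0.9, 6.8]
opening: 0.631
```

Request:
play_rows([
  {"linear": [0.5, 0, 0], "turn": 0},
  {"linear": [1, 0, 0], "turn": 0},
])

```text
t: 14.0
eef_pos: [526.6, -161.4, 93.3]
tcp_rot: [-3.14, 0.004, -0.009]
ft_force: [-9.0, -0.1, 6.9]
opening: 0.627
```

Request:
play_rows([
  {"linear": [0.5, 0, -0.3], "turn": 0},
  {"linear": [1, 0, -0.6], "turn": 0},
  {"linear": [1.5, 0, -0.6], "turn": 0},
])

```text
t: 14.38
eef_pos: [527.7, -161.4, 93.3]
tcp_rot: [-3.14, 0.005, -0.009]
ft_force: [-12.2, -3.2, 2.5]
opening: 0.632
```

Request:
play_rows([
  {"linear": [0.4, 0, 0], "turn": 0},
  {"linear": [0.8, 0, 0], "turn": 0},
])

```text
t: 14.62
eef_pos: [527.8, -161.4, 93.4]
tcp_rot: [-3.14, 0.007, -0.009]
ft_force: [-14.8, -4.3, 5.1]
opening: 0.632
```

```bash
python3 - <<'E'
from h import *
p,d,P=snap('wrist','w7'); s=env.state(); print({k:np.round(s[k],3) for k in ('t','eef_pos','tcp_rot','ft_force','opening')})
cv2.imwrite('pics/w7b.png',cv2.resize(cv2.imread('pics/w7.png')[90:260],(800,266),interpolation=cv2.INTER_CUBIC))
E
```

```text
{'t': np.float64(14.675), 'eef_pos': array([ 527.81 , -161.407,   93.36 ]), 'tcp_rot': array([-3.14 ,  0.007, -0.009]), 'ft_force': array([-13.286,  -3.085,   4.426]), 'opening': np.float64(0.633)}
```

View pics/w7b.png

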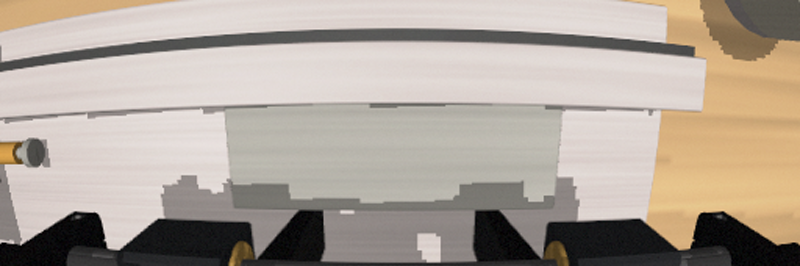

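The bar's far edge meets the fence along its whole length, columns 225–562.

```bash
python3 - <<'E'
from h import *
L=load('w7'); k=.64
f=lambda x,y,z=None:np.round(wpt(L,(x+.5)*k-.5,90+(y+.5)*k-.5,z),1)
for x,y in [(225,106),(231,208),(562,108),(555,208)]: print('bar',f(x,y,30))
for x,y in [(46,152),(38,152),(20,140),(20,165)]: print('tip',f(x,y,20),f(x,y))
im=cv2.imread('pics/w7.png'); cv2.imwrite('pics/w7c.png',cv2.resize(im[150:220,0:70],None,fx=8,fy=8,interpolation=cv2.INTER_CUBIC))
E
```

```text
bar [577.9 -99.6  30. ]
bar [539.3 -97.9  30. ]
bar [ 576.2 -219.3   30. ]
bar [ 538.5 -219.7   30. ]
tip [559.9   1.5  20. ] [557.8  10.   11.3]
tip [560.    7.2  20. ] [560.1   6.6  20.5]
tip [566.1  19.2  20. ] [564.1  30.2   9.9]
tip [553.8  22.6  20. ] [551.4  32.1  11.4]
```

View pics/w7c.png

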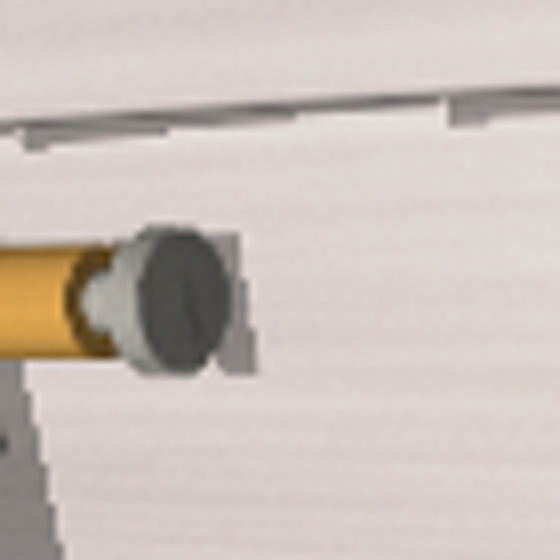

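Request:
play_rows([
  {"linear": [-3, 0, 0], "turn": 0},
  {"linear": [-10, 0, 0], "turn": 0},
  {"linear": [-14, 0, -10], "turn": 0},
  {"linear": [-14, 0, -35], "turn": 0},
  {"linear": [-12, 10, -60], "turn": 0},
  {"linear": [0, 40, -70], "turn": 0},
  {"linear": [15, 65, -70], "turn": 0},
  {"linear": [25, 78, -70], "turn": 0},
  {"linear": [27, 81, -70], "turn": 0},
  {"linear": [27, 81, -70], "turn": 0},
], hand=0)

```text
t: 15.92
eef_pos: [556.2, -242.4, 163.7]
tcp_rot: [-3.141, 0.001, -0.009]
ft_force: [-0.9, 0.2, 0.7]
opening: 0.004
```

Request:
play_rows([
  {"linear": [0, 0, 15], "turn": 0},
  {"linear": [0, 0, 40], "turn": 0},
  {"linear": [0, 0, 60], "turn": 0},
  {"linear": [0, 0, 69], "turn": 0},
  {"linear": [0, 0, 70], "turn": 0},
  {"linear": [0, -4, 70], "turn": 0},
  {"linear": [0, -8, 70], "turn": 0},
  {"linear": [0, -10, 70], "turn": 0},
  {"linear": [0, -12, 70], "turn": 0},
  {"linear": [0, -15, 70], "turn": 0},
  {"linear": [0, -18, 70], "turn": 0},
  {"linear": [0, -22, 70], "turn": 0},
  {"linear": [0, -26, 70], "turn": 0},
  {"linear": [0, -30, 70], "turn": 0},
])

```text
t: 17.68
eef_pos: [556.8, -213.5, 94.0]
tcp_rot: [3.141, -0.0, -0.009]
ft_force: [-1.6, -4.4, -0.7]
opening: 0.001
```

```bash
python3 - <<'E'
from h import *
p,d,P=snap('wrist','w8'); s=env.state(); print({k:np.round(s[k],3) for k in ('t','eef_pos','tcp_rot','ft_force','opening')})
cv2.imwrite('pics/w8b.png',cv2.resize(cv2.imread('pics/w8.png'),(800,600),interpolation=cv2.INTER_CUBIC))
E
```

```text
{'t': np.float64(17.725), 'eef_pos': array([ 556.829, -213.008,   94.006]), 'tcp_rot': array([ 3.141, -0.   , -0.009]), 'ft_force': array([ 0.244, -3.662,  0.11 ]), 'opening': np.float64(0.003)}
```

View pics/w8b.png

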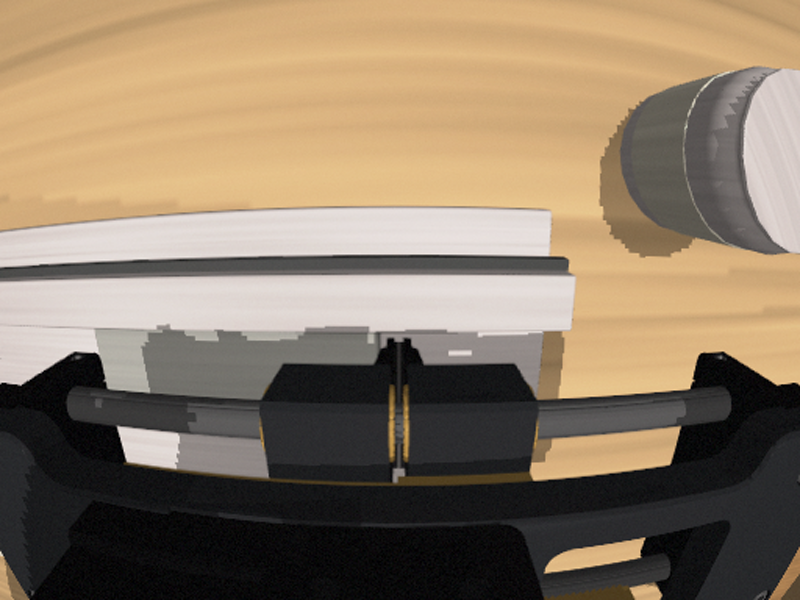

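The bar is moving flush along the fence with about 4 N of drag. Continuing.

Request:
play_rows([
  {"linear": [0, -3, 0], "turn": 0},
  {"linear": [0, -7, 0], "turn": 0},
  {"linear": [0, -11, 0], "turn": 0},
  {"linear": [0, -15, 0], "turn": 0},
  {"linear": [0, -19, 0], "turn": 0},
  {"linear": [0, -23, 0], "turn": 0},
  {"linear": [0, -27, 0], "turn": 0},
  {"linear": [0, -31, 0], "turn": 0},
  {"linear": [0, -35, 0], "turn": 0},
  {"linear": [0, -39, 0], "turn": 0},
  {"linear": [0, -43, 0], "turn": 0},
  {"linear": [0, -47, 0], "turn": 0},
  {"linear": [0, -51, 0], "turn": 0},
  {"linear": [0, -55, 0], "turn": 0},
  {"linear": [0, -59, 0], "turn": 0},
  {"linear": [0, -63, 0], "turn": 0},
  {"linear": [0, -66, 0], "turn": 0},
  {"linear": [0, -69, 0], "turn": 0},
  {"linear": [0, -71, 0], "turn": 0},
  {"linear": [0, -71, 0], "turn": 0},
])

```text
t: 20.23
eef_pos: [557.4, -142.2, 94.0]
tcp_rot: [3.141, -0.0, -0.009]
ft_force: [-1.3, -3.5, 0.9]
opening: 0.005
```

```bash
python3 - <<'E'
from h import *
p,d,P=snap('top','t9'); s=env.state(); print({k:np.round(s[k],3) for k in ('t','eef_pos','tcp_rot','ft_force','opening')})
p,d,P=snap('side','s9');p,d,P=snap('wrist','w9')
cv2.imwrite('pics/s9c.png',cv2.resize(cv2.imread('pics/s9.png')[130:255,180:300],None,fx=5,fy=4.7,interpolation=cv2.INTER_CUBIC))
cv2.imwrite('pics/w9b.png',cv2.resize(cv2.imread('pics/w9.png'),(800,600),interpolation=cv2.INTER_CUBIC))
E
```

```text
{'t': np.float64(20.275), 'eef_pos': array([ 557.463, -142.229,   93.982]), 'tcp_rot': array([ 3.141, -0.   , -0.009]), 'ft_force': array([-0.817, -4.085,  1.004]), 'opening': np.float64(-0.001)}
```

View pics/w9b.png

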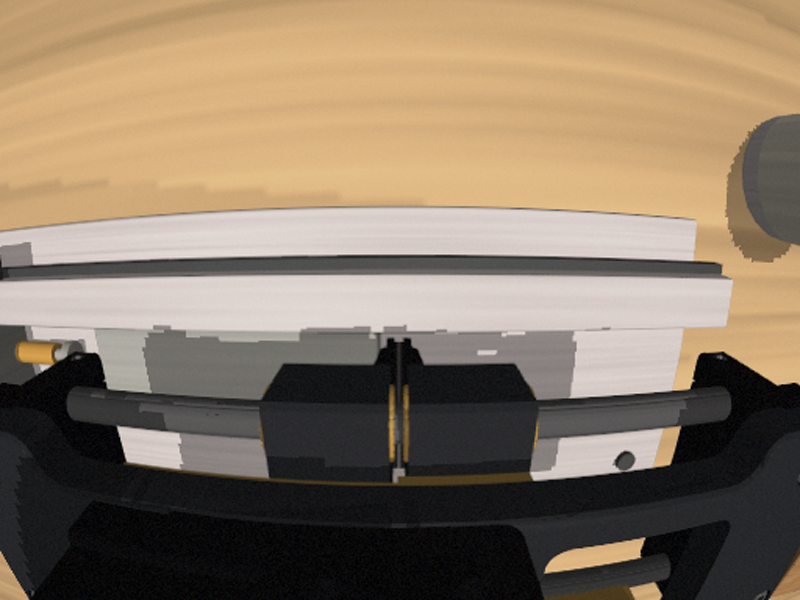

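View pics/s9c.png

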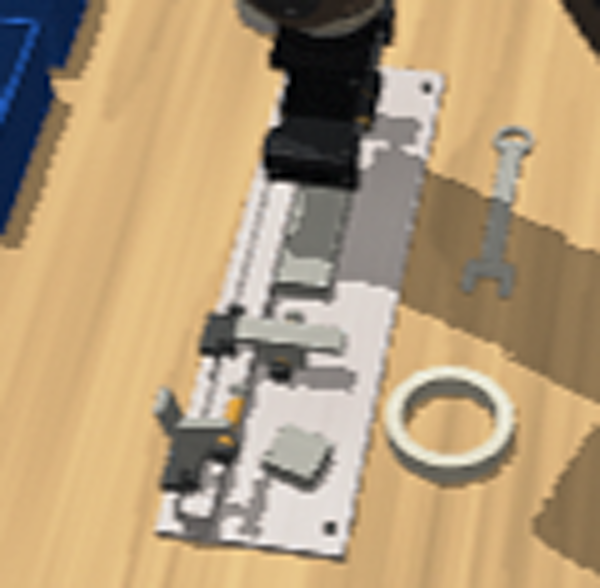

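```bash
python3 - <<'E'
from h import *
L=load('w9'); k=.64
f=lambda x,y,z=None:np.round(wpt(L,(x+.5)*k-.5,(y+.5)*k-.5,z),1)
print(f(96,335,30),f(120,455,30),f(70,350,20),f(82,348,20),f(70,350))
im=cv2.imread('pics/w9.png'); cv2.imwrite('pics/w9c.png',cv2.resize(im[200:300,0:110],None,fx=6,fy=6,interpolation=cv2.INTER_CUBIC))
E
```

```text
[573.6 -14.9  30. ] [514.1 -11.7  30. ] [562.2  11.8  20. ] [563.5   3.6  20. ] [564.1   7.6  24.6]
```

View pics/w9c.png

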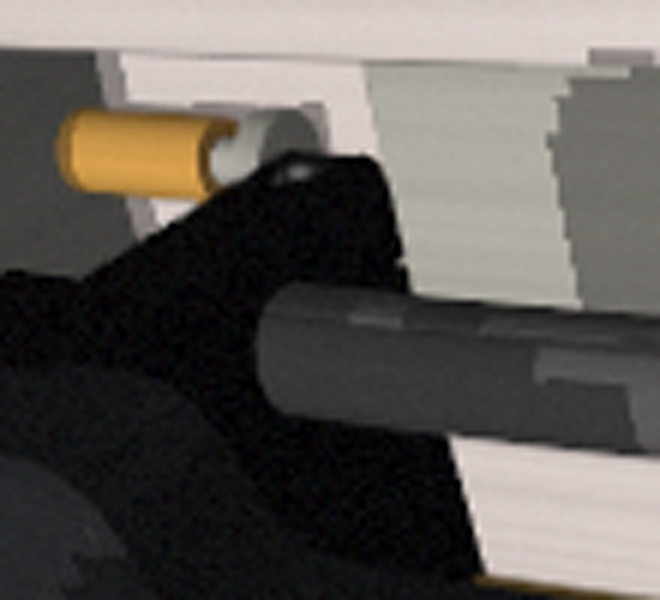

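Request:
play_rows([
  {"linear": [0, -2, 0], "turn": 0},
  {"linear": [0, -4, 0], "turn": 0},
  {"linear": [0, -6, 0], "turn": 0},
  {"linear": [0, -8, 0], "turn": 0},
  {"linear": [0, -10, 0], "turn": 0},
  {"linear": [0, -11, 0], "turn": 0},
  {"linear": [0, -12, 0], "turn": 0},
])

```text
t: 21.25
eef_pos: [557.6, -130.3, 94.0]
tcp_rot: [3.141, -0.0, -0.009]
ft_force: [-0.8, -6.4, 1.0]
opening: 0.004
```

Request:
play_rows([
  {"linear": [0, -0.5, 0], "turn": 0},
  {"linear": [0, -1, 0], "turn": 0},
  {"linear": [0, -1.5, 0], "turn": 0},
])

```text
t: 21.62
eef_pos: [557.6, -128.8, 94.0]
tcp_rot: [3.141, -0.0, -0.009]
ft_force: [-1.4, -5.2, 1.4]
opening: 0.005
```

Request:
play_rows([
  {"linear": [0, -0.5, 0], "turn": 0},
  {"linear": [0, -1, 0], "turn": 0},
  {"linear": [0, -1, 0], "turn": 0},
])

```text
t: 22.0
eef_pos: [557.6, -127.8, 94.0]
tcp_rot: [3.141, -0.0, -0.009]
ft_force: [-1.3, -5.6, 0.5]
opening: 0.001
```

Request:
play_rows([
  {"linear": [0, -0.5, 0], "turn": 0},
  {"linear": [0, -0.5, 0], "turn": 0},
])

```text
t: 22.25
eef_pos: [557.6, -127.3, 93.9]
tcp_rot: [3.141, -0.0, -0.009]
ft_force: [-1.4, -6.0, 0.7]
opening: 0.006
```

```bash
python3 - <<'E'
from h import *
F=[]
p,d,P=snap('wrist','w10')
s=env.state();F.append(s['ft_force'])
for i in range(2): snap('top','tt%d'%i); s=env.state();F.append(s['ft_force'])
print(np.round(F,1),s['eef_pos'],s['t'])
im=cv2.imread('pics/w10.png'); cv2.imwrite('pics/w10c.png',cv2.resize(im[200:300,0:110],None,fx=6,fy=6,interpolation=cv2.INTER_CUBIC))
E
```

```text
[[-1.5 -6.   1. ]
 [-2.6 -6.2 -0.2]
 [-1.7 -5.9  0.2]] [ 557.58663499 -127.32858573   93.96861083] 22.4
```

View pics/w10c.png

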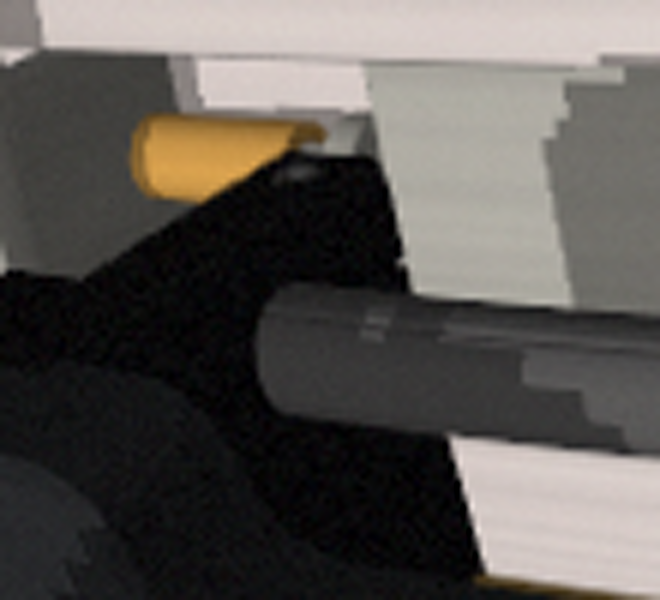

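Request:
play_rows([
  {"linear": [0, -0.5, 0], "turn": 0},
  {"linear": [0, -0.5, 0], "turn": 0},
])

```text
t: 22.65
eef_pos: [557.6, -126.8, 93.9]
tcp_rot: [3.141, -0.0, -0.009]
ft_force: [-1.5, -5.1, 1.3]
opening: 0.005
```

Request:
play_rows([
  {"linear": [0, -0.4, 0], "turn": 0},
  {"linear": [0, -0.4, 0], "turn": 0},
])

```text
t: 22.9
eef_pos: [557.6, -126.4, 94.0]
tcp_rot: [3.141, -0.0, -0.009]
ft_force: [-1.0, -5.5, 1.1]
opening: 0.006
```

Request:
play_rows([
  {"linear": [0, -0.5, 0], "turn": 0},
  {"linear": [0, -0.5, 0], "turn": 0},
])

```text
t: 23.15
eef_pos: [557.6, -125.9, 94.0]
tcp_rot: [3.141, -0.0, -0.009]
ft_force: [-1.7, -6.0, 0.1]
opening: 0.005
```

Request:
play_rows([
  {"linear": [0, -0.5, 0], "turn": 0},
  {"linear": [0, -0.5, 0], "turn": 0},
])

```text
t: 23.4
eef_pos: [557.6, -125.4, 94.0]
tcp_rot: [3.141, -0.0, -0.009]
ft_force: [-0.3, -6.3, 0.6]
opening: 0.008
```

Request:
play_rows([
  {"linear": [0, -0.5, 0], "turn": 0},
  {"linear": [0, -0.5, 0], "turn": 0},
])

```text
t: 23.65
eef_pos: [557.6, -124.9, 94.0]
tcp_rot: [3.141, -0.0, -0.009]
ft_force: [-1.8, -6.0, 0.2]
opening: 0.003
```

Request:
play_rows([
  {"linear": [0, -0.5, 0], "turn": 0},
  {"linear": [0, -0.5, 0], "turn": 0},
])

```text
t: 23.9
eef_pos: [557.6, -124.4, 94.0]
tcp_rot: [3.141, -0.0, -0.009]
ft_force: [-1.4, -5.9, 0.1]
opening: 0.002
```

```bash
python3 - <<'E'
from h import *
F=[]
p,d,P=snap('wrist','w11')
for i in range(5): F.append(env.state()['ft_force']); env.read_camera('wrist')
print(np.round(F,1),np.mean(F,0),env.state()['eef_pos'],env.state()['t'])
im=cv2.imread('pics/w11.png'); cv2.imwrite('pics/w11c.png',cv2.resize(im[200:300,0:110],None,fx=6,fy=6,interpolation=cv2.INTER_CUBIC))
E
```

```text
[[-1.3 -5.9  0.5]
 [-1.3 -5.3 -0.2]
 [-2.4 -5.5  0.5]
 [-1.2 -6.2  0.9]
 [-1.7 -6.5  1.7]] [-1.56878876 -5.88464286  0.69518248] [ 557.62124857 -124.43010022   93.96918213] 24.2
```

View pics/w11c.png

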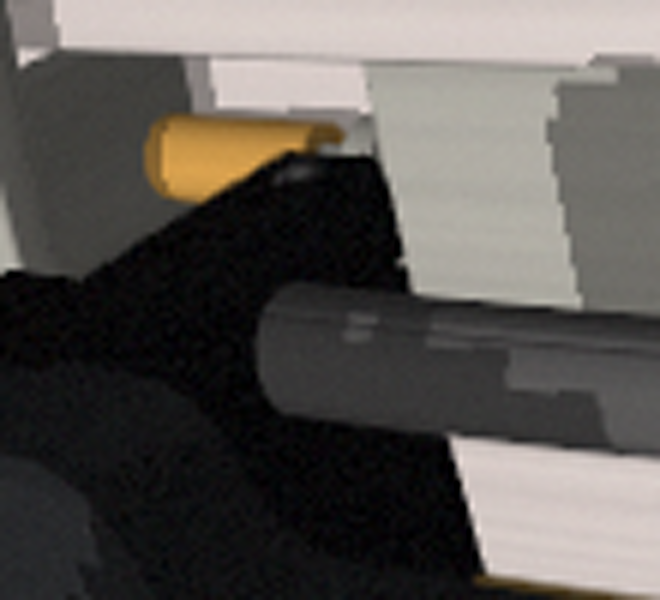

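Request:
play_rows([
  {"linear": [0, -0.5, 0], "turn": 0},
  {"linear": [0, -0.5, 0], "turn": 0},
])

```text
t: 24.45
eef_pos: [557.6, -123.9, 94.0]
tcp_rot: [3.141, -0.0, -0.009]
ft_force: [-1.4, -6.2, 0.1]
opening: 0.004
```

Request:
play_rows([
  {"linear": [0, -0.5, 0], "turn": 0},
  {"linear": [0, -0.5, 0], "turn": 0},
])

```text
t: 24.7
eef_pos: [557.6, -123.4, 94.0]
tcp_rot: [3.141, -0.0, -0.009]
ft_force: [-2.4, -5.4, 0.1]
opening: 0.003
```

Request:
play_rows([
  {"linear": [0, -0.5, 0], "turn": 0},
  {"linear": [0, -0.5, 0], "turn": 0},
])

```text
t: 24.95
eef_pos: [557.6, -122.9, 94.0]
tcp_rot: [3.141, -0.0, -0.009]
ft_force: [-2.5, -5.3, 0.5]
opening: 0.005
```

Request:
play_rows([
  {"linear": [0, -0.5, 0], "turn": 0},
  {"linear": [0, -0.5, 0], "turn": 0},
])

```text
t: 25.2
eef_pos: [557.6, -122.4, 93.9]
tcp_rot: [3.141, 0.0, -0.009]
ft_force: [-2.7, -4.8, 0.3]
opening: 0.003
```

Request:
play_rows([
  {"linear": [0, -0.5, 0], "turn": 0},
  {"linear": [0, -0.5, 0], "turn": 0},
])

```text
t: 25.45
eef_pos: [557.6, -121.9, 94.0]
tcp_rot: [3.141, -0.0, -0.009]
ft_force: [-1.3, -5.5, 1.0]
opening: 0.008
```

```bash
python3 - <<'E'
from h import *
F=[]
p,d,P=snap('wrist','w12');snap('side','s12')
for i in range(3): F.append(env.state()['ft_force']); env.read_camera('wrist')
print(np.mean(F,0),env.state()['eef_pos'],env.state()['t'])
im=cv2.imread('pics/w12.png'); cv2.imwrite('pics/w12c.png',cv2.resize(im[200:300,0:110],None,fx=6,fy=6,interpolation=cv2.INTER_CUBIC))
im=cv2.imread('pics/s12.png'); cv2.imwrite('pics/s12c.png',cv2.resize(im[160:220,215:265],None,fx=10,fy=10,interpolation=cv2.INTER_CUBIC))
E
```

```text
[-1.50479472 -4.99331442  0.37662867] [ 557.63509123 -121.92594723   93.95881823] 25.7
```

View pics/w12c.png

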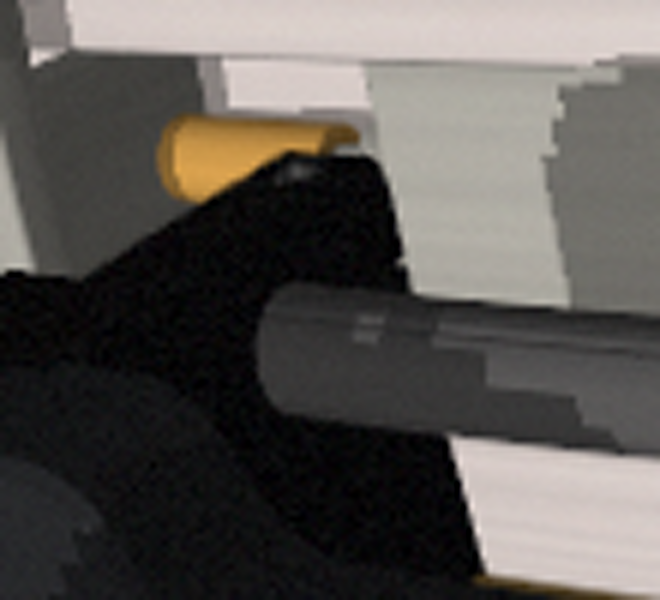

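View pics/s12c.png

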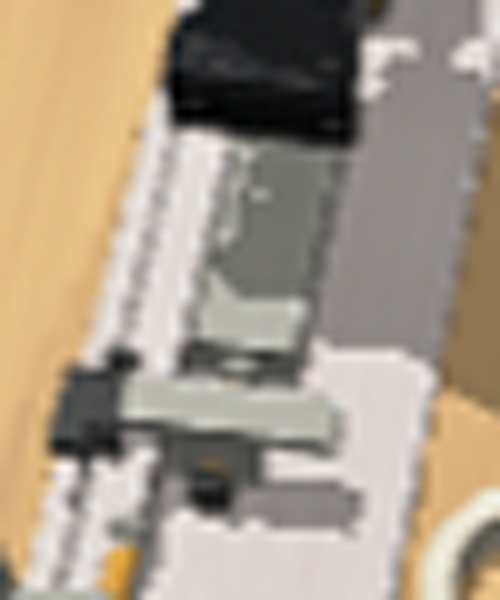

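Request:
play_rows([
  {"linear": [0, -0.5, 0], "turn": 0},
  {"linear": [0, -0.5, 0], "turn": 0},
])

```text
t: 25.95
eef_pos: [557.6, -121.4, 94.0]
tcp_rot: [3.141, -0.0, -0.009]
ft_force: [-1.5, -5.7, 0.7]
opening: 0.008
```

Request:
play_rows([
  {"linear": [0, -0.5, 0], "turn": 0},
  {"linear": [0, -0.5, 0], "turn": 0},
])

```text
t: 26.2
eef_pos: [557.6, -120.9, 94.0]
tcp_rot: [3.141, -0.0, -0.009]
ft_force: [-1.2, -5.5, 0.7]
opening: 0.003
```

Request:
play_rows([
  {"linear": [0, -0.5, 0], "turn": 0},
  {"linear": [0, -0.5, 0], "turn": 0},
])

```text
t: 26.45
eef_pos: [557.7, -120.4, 94.0]
tcp_rot: [3.141, -0.0, -0.009]
ft_force: [-1.5, -5.7, 0.8]
opening: 0.008
```

Request:
play_rows([
  {"linear": [0, -0.5, 0], "turn": 0},
  {"linear": [0, -0.5, 0], "turn": 0},
])

```text
t: 26.7
eef_pos: [557.6, -119.9, 94.0]
tcp_rot: [3.141, -0.0, -0.009]
ft_force: [-2.0, -5.2, 1.3]
opening: 0.005
```

Request:
play_rows([
  {"linear": [0, -0.5, 0], "turn": 0},
  {"linear": [0, -0.5, 0], "turn": 0},
])

```text
t: 26.95
eef_pos: [557.7, -119.5, 94.0]
tcp_rot: [3.141, -0.0, -0.009]
ft_force: [-1.7, -5.8, -0.7]
opening: 0.008
```

```bash
python3 - <<'E'
from h import *
F=[]
p,d,P=snap('wrist','w13');snap('side','s13')
for i in range(3): F.append(env.state()['ft_force']); env.read_camera('wrist')
print(np.mean(F,0),env.state()['eef_pos'],env.state()['t'])
im=cv2.imread('pics/w13.png'); cv2.imwrite('pics/w13c.png',cv2.resize(im[200:300,0:110],None,fx=6,fy=6,interpolation=cv2.INTER_CUBIC))
E
```

```text
[-1.81104425 -6.30885218  0.70260154] [ 557.66226925 -119.52667618   93.99173248] 27.2
```

View pics/w13c.png

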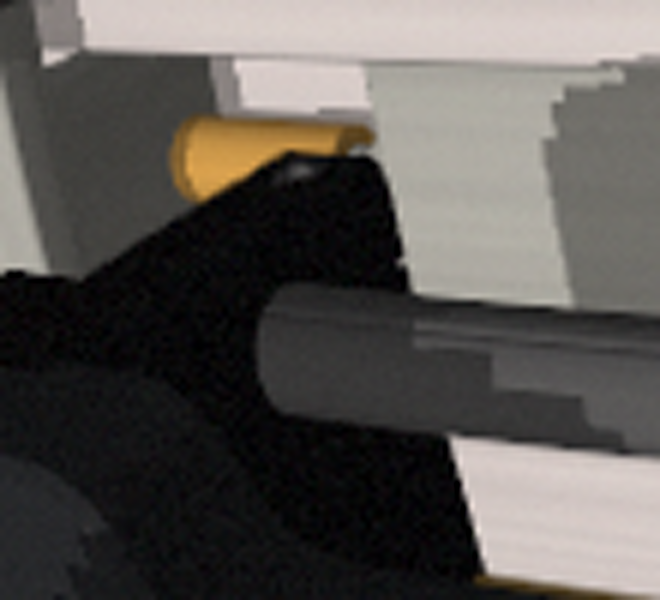

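```bash
python3 - <<'E'
from h import *
for n,pts in [('w13',[(373,135,23),(373,135,20),(360,125,25),(368,70,30),(380,150,30),(405,290,30),(175,150,20)]),('w9',[(235,125,25),(235,125,20),(320,140,20),(250,115,26),(365,70,30),(400,260,30),(60,150,20)])]:
    L=load(n)
    for x,y,z in pts: print(n,x,y,np.round(wpt(L,(x+.5)/6-.5,200+(y+.5)/6-.5,z),1),np.round(wpt(L,(x+.5)/6-.5,200+(y+.5)/6-.5),1))
E
```

```text
w13 373 135 [565.6  14.4  23. ] [561.1  24.   11.3]
w13 373 135 [564.4  16.9  20. ] [561.1  24.   11.3]
w13 360 125 [567.5  14.5  25. ] [562.1  26.3  10.7]
w13 368 70 [575.8   7.6  30. ] [576.4   6.4  31.5]
w13 380 150 [566.5   8.1  30. ] [566.6   8.   30.2]
w13 405 290 [549.4   9.   30. ] [583.  -45.4  96.7]
w13 175 150 [561.1  52.4  20. ] [563.1  47.1  25.1]
w9 235 125 [566.6  12.6  25. ] [563.3  20.9  16.3]
w9 235 125 [564.7  17.4  20. ] [563.3  20.9  16.3]
w9 320 140 [563.3   3.1  20. ] [560.7   8.7  13.4]
w9 250 115 [568.3   8.7  26. ] [562.4  23.5  10.2]
w9 365 70 [575.6 -14.6  30. ] [576.  -15.4  31. ]
w9 400 260 [553. -14.  30.] [543.5   2.1  10.3]
w9 60 150 [559.8  53.8  20. ] [562.7  45.6  26.9]
```

Request:
play_rows([
  {"linear": [0, -0.4, 0], "turn": 0},
  {"linear": [0, -0.4, 0], "turn": 0},
])

```text
t: 27.45
eef_pos: [557.6, -119.2, 94.0]
tcp_rot: [3.141, -0.0, -0.009]
ft_force: [-2.3, -8.3, 0.0]
opening: 0.006
```

```bash
cat > f.py <<'E'
from h import *
F=[]
for i in range(6): F.append(env.state()['ft_force']); env.read_camera('wrist')
s=env.state();print(np.round(np.mean(F,0),2),np.round(s['eef_pos'],2),s['t'])
E
python3 f.py
```

```text
[-2.22 -7.29  0.2 ] [ 557.64 -119.21   93.97] 27.75
```

Request:
play_rows([
  {"linear": [0, -0.4, 0], "turn": 0},
  {"linear": [0, -0.4, 0], "turn": 0},
])

```text
t: 28.0
eef_pos: [557.6, -118.9, 94.0]
tcp_rot: [3.141, -0.0, -0.009]
ft_force: [-1.3, -8.7, 1.7]
opening: 0.004
```

```bash
python3 f.py
```

```text
[-1.87 -8.01  0.59] [ 557.66 -118.87   93.97] 28.3
```

Contact: the force is rising at about 2 N/mm from a 5.5 N drag, and the tip is in about 0.7 mm. I'll press a little under 1 mm further.

Request:
play_rows([
  {"linear": [0, -0.3, 0], "turn": 0},
  {"linear": [0, -0.6, 0], "turn": 0},
  {"linear": [0, -0.6, 0], "turn": 0},
])

```text
t: 28.68
eef_pos: [557.7, -118.4, 94.0]
tcp_rot: [3.141, -0.0, -0.009]
ft_force: [-2.2, -9.0, 0.7]
opening: 0.005
```

```bash
python3 f.py
```

```text
[-2.16 -9.12  0.27] [ 557.65 -118.41   93.97] 28.975
```

Request:
play_rows([
  {"linear": [0, -0.4, 0], "turn": 0},
  {"linear": [0, -0.4, 0], "turn": 0},
])

```text
t: 29.22
eef_pos: [557.7, -118.1, 94.0]
tcp_rot: [3.141, -0.0, -0.009]
ft_force: [-2.5, -10.7, 0.8]
opening: 0.004
```

```bash
python3 f.py
```

```text
[-2.69 -9.75  0.26] [ 557.67 -118.09   93.96] 29.525
```

The tip is in about 1.6 mm, with about 4 N on the stop. I back off, then rise and look.

Request:
play_rows([
  {"linear": [0, 0.5, 0], "turn": 0},
  {"linear": [0, 1, 0], "turn": 0},
  {"linear": [0, 2, 0], "turn": 0},
  {"linear": [0, 5, 0], "turn": 0},
  {"linear": [0, 12, 0], "turn": 0},
  {"linear": [0, 15, -10], "turn": 0},
  {"linear": [0, 15, -40], "turn": 0},
  {"linear": [-20, 0, -80], "turn": 0},
  {"linear": [-50, -40, -110], "turn": 0},
  {"linear": [-75, -80, -120], "turn": 0},
  {"linear": [-82, -95, -120], "turn": 0},
  {"linear": [-82, -98, -120], "turn": 0},
  {"linear": [-82, -98, -120], "turn": 0},
])

```text
t: 31.15
eef_pos: [477.3, -19.1, 213.7]
tcp_rot: [3.141, 0.0, -0.009]
ft_force: [0.0, 0.3, 0.6]
opening: 0.004
```

```bash
python3 - <<'E'
from h import *
p,d,P=snap('wrist','w14'); s=env.state(); print({k:np.round(s[k],3) for k in ('t','eef_pos','tcp_rot','ft_force','opening')}); snap('side','s14')
cv2.imwrite('pics/w14b.png',cv2.resize(cv2.imread('pics/w14.png'),(800,600),interpolation=cv2.INTER_CUBIC))
cv2.imwrite('pics/s14c.png',cv2.resize(cv2.imread('pics/s14.png')[130:255,180:300],None,fx=5,fy=4.7,interpolation=cv2.INTER_CUBIC))
E
```

```text
{'t': np.float64(31.2), 'eef_pos': array([477.288, -19.318, 213.53 ]), 'tcp_rot': array([ 3.141,  0.   , -0.01 ]), 'ft_force': array([-1.028,  0.353, -0.974]), 'opening': np.float64(0.005)}
```

View pics/w14b.png

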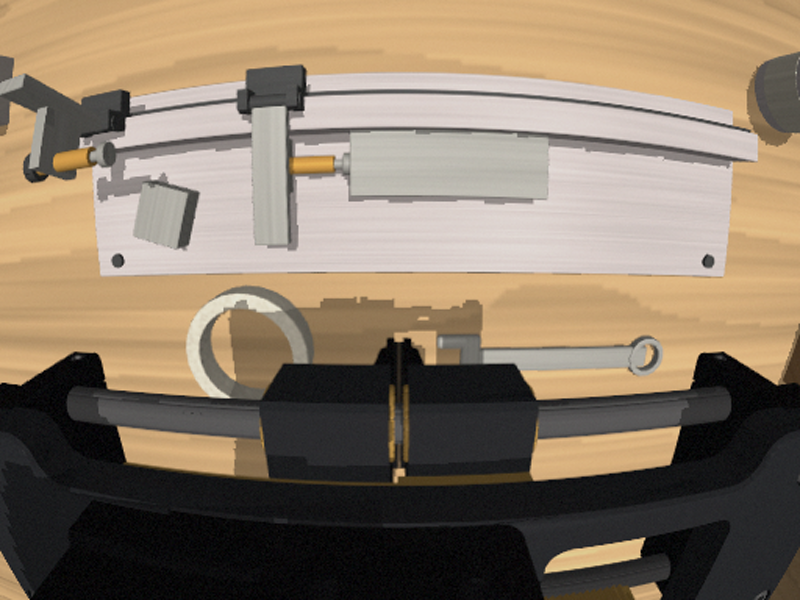

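View pics/s14c.png

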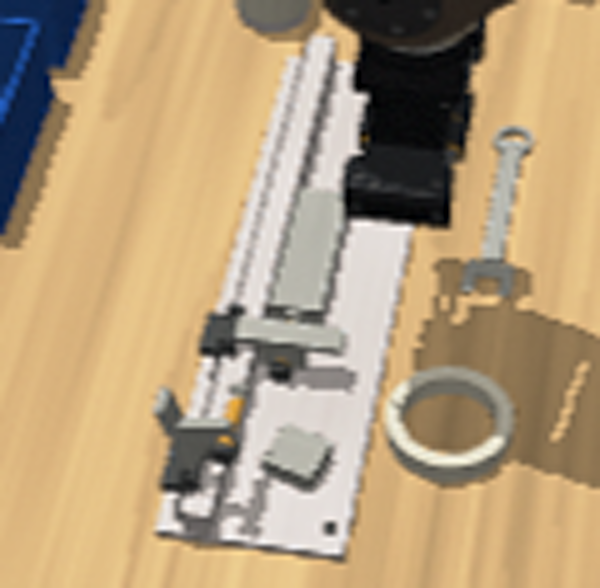

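```bash
python3 - <<'E'
from h import *
im=cv2.imread('pics/w14.png'); cv2.imwrite('pics/w14c.png',cv2.resize(im[70:140,155:365],None,fx=3.8,fy=5,interpolation=cv2.INTER_CUBIC))
cv2.imwrite('pics/w14d.png',cv2.resize(im[75:135,160:240],None,fx=9,fy=9,interpolation=cv2.INTER_CUBIC))
L=load('w14')
for u in range(226,352,12):
  c=[wpt(L,u,v) for v in range(70,140)]
  z=np.array([q[2] for q in c]);x=np.array([q[0] for q in c])
  b=np.where((z>27)&(z<33.5)&(x<582)&(x>530))[0]
  if len(b): print(u,'bar x',np.round([x[b].min(),x[b].max()],1),'y',np.round(c[b[0]][1],0))
E
```

```text
226 bar x [540.7 580. ] y 7.0
238 bar x [540.5 580.7] y -4.0
250 bar x [540.3 580.3] y -15.0
262 bar x [540.2 580.2] y -26.0
274 bar x [540.2 580.2] y -37.0
286 bar x [540.3 579.5] y -48.0
298 bar x [540.4 579.6] y -59.0
310 bar x [539.6 580.2] y -71.0
322 bar x [539.9 579.6] y -82.0
334 bar x [539.2 579.2] y -94.0
346 bar x [539.6 579. ] y -106.0
```

View pics/w14c.png

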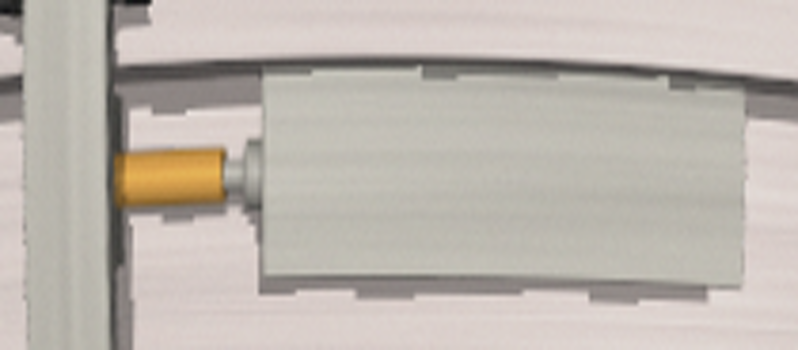

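View pics/w14d.png

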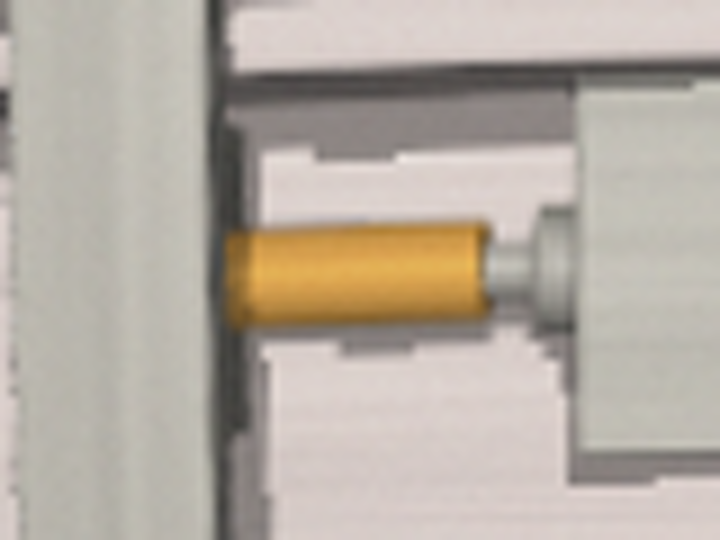

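```bash
python3 - <<'E'
from h import *
L=load('w14')
g=lambda x,y,z:np.round(wpt(L,160+(x+.5)/9-.5,75+(y+.5)/9-.5,z),1)
print('orange end',g(488,270,25),'shoulder',g(538,270,26.5),'bar',g(577,270,30),g(577,440,30))
L=load('w1')
f=lambda x,y,z:np.round(wpt(L,(x+.5)/6-.5+255,(y+.5)/6-.5+35,z),1)
print('free: orange end',f(262,430,104),'shoulder',f(262,478,105),'face',f(260,515,100))
E
```

```text
orange end [560.4  19.   25. ] shoulder [560.2  13.6  26.5] bar [559.9   9.1  30. ] [542.2   9.4  30. ]
free: orange end [573.4  19.3 104. ] shoulder [573.4  12.8 105. ] face [573.9   7.8 100. ]
```

```bash
python3 -c "
from cell import env
env.job_done(); print(env.state()['t'])"
```

```text
the job is handed in; nothing more can be done
the job is handed in; nothing more can be done
```

I flipped the near stop down, pushed the bar flush against the fence and along it onto the stop, and handed the job in at about 31 s. After I let go, the bar stayed resting on the sprung tip, pressed in about 1.3 mm.

- **Stop:** It went down onto its solid stop and I stopped pressing at about 8 N. The far stop is still up.
- **Press on the tip:** The wrist force at the end was about 9.8 N. About 5.5 N of that was drag, so roughly 4 N was on the tip, against the 12 N limit. The force rose at about 2.2 N/mm after contact, which matches the spring and shows the tip was not yet solid.
- **Final pictures:** The bar is flush to within about 0.5 mm over its length, the bystanders in view (offcut, tape, wrench, tin) look unmoved, and the arm is clear of everything. I did not look again at the filter and the cartons, but the arm went nowhere near them.

**Disagreements between checks:**
- **Where contact came:** The wrist-camera estimate put it 1–3 mm before the force showed it, so I relied on the force.
- **Drag force:** It varied between 4 and 6 N during the push, so the force on the tip is good to about 1 N.

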